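# Shut the clock parts chest and fasten its hasp

## Robot

A 6-joint arm with a two-finger parallel gripper is mounted at the origin on the work surface. World frame = base frame: x ahead of the robot, y to its left, z up, the work surface at z = 0. Lengths are in mm, angles in degrees, forces in N, time in s.
With the tool pointing down it reaches from about 275 to 975 mm from the base axis. Payload 8.4 kg.
Tool frame: the origin (TCP) lies at the very end of the fingers, on their centre line; the grasp point (between the pads) lies 19 mm behind it; z points along the fingers, y is the line along which they close (so a half turn about z gives the same grasp; the last joint's range is limited). The gripper opens to 92 mm and grips with 3 to 60 N. Pads are 20 mm wide; open, the fingers measure 128 mm over their backs; the gripper's body (75 mm by 189 mm) begins 69 mm behind the grasp point.
Start: joints at [76.925, 20.225, 93.587, -0, 66.188, -0.138], TCP at [139.927, 609.137, 214.583] pointing down, gripper open.
Joint ranges: [-150.9, 150.9], [-52.94, 120.26], [3.33, 152.33], [-74.26, 254.26], [0, 154.13], [-172.89, 172.89]. Speed limits (degrees/s): [127.2, 127.2, 159.86, 180, 180, 180].

## Interface

Orientations are given as a 3x3 rotation matrix whose columns are the frame's x, y, z axes.
In Python, from bench import r gives the robot as it stands.
- The arm moves only by the tool move_arm, never from a script. Its argument "deltas" is a list of rows, each an object of numbers: "fingers": the finger opening in m, from 0 to 0.0919; "dx", "dy", "dz": the shift along the tool's x, y, z in m; "wx", "wy", "wz": the turn, a rotation vector about the tool's x, y, z in rad. In form: [{"fingers": .., "dx": .., "dy": .., "dz": .., "wx": .., "wy": .., "wz": ..}, ...]. A call has 1 to 10 rows; each row shifts and turns the commanded pose from where the row before left it, along the tool's axes as they then stand; what a row does not reach is not made up. A row lasts 1/12 s, in which the tool goes at most 41.7 mm and 7.16 degrees, less where a joint would pass 70% of its speed; a pose out of reach is approached as far as the arm can. A call with a gripper value outside its range is refused whole. The fingers move at their own pace and stop on an object; the grip force is fixed at half the most. Time passes only in rows, so rows that do not move let the fingers close. It gives the time, the measured TCP pose, the force, the opening and the grip force at its end, in the units of the state.
- r.state(): the state, without advancing time (a new reading comes with each control period).
- r.grab_frame(name): name is "scene" or "side" or "wrist"; returns (picture, depth): 400x640x3 uint8, blue, green, red; 400x640 float32, mm along the optical axis (not along the pixel's ray), 0 where there is no reading.
- r.calibration(name): a dict with "fov_y" (degrees; the focal length in pixels is half the picture's height over the tangent of half this angle, whatever the lens; pixels are square), "cx", "cy" (the principal point, pixels), "extrinsics" (4x4, takes a point from camera to world coordinates). Camera axes: x right, y up, looking along -z (the intrinsics and any distortion apply to the point x, -y, -z); pixel columns grow to the right and rows downward; lengths in mm; the calibration is good to about 2 mm. A picture is of the moment at which its call begins: read the wrist's pose just before it. calibration takes no time and is no camera call; for the wrist camera it gives the pose at the moment of the call.
- r.close_job(): hands the job in; it is judged then, once.
Trained networks look in the newest picture that a camera, given by its name, has taken for a name from the list of things; names that differ only in an ending like _2 or _b are one class to them, and where a whole thing is asked for, a point or a joint stands for the part that bears it (a point fixed in the world has none). Each returns a list of dicts, best first, with "conf" (0 to 1); they miss things now and then, are a little off and sometimes report something else, mostly with a low value. They report only what shows in the picture. A call takes as long as a camera call.
- r.spot_in(camera, target): "bbox" ([centre column, centre row, width, height] in pixels, round what is visible of it).
- r.place_of(camera, target): "pixel" ([row, column] in pixels: a listed point, or the origin of a listed thing).
The state is a dict: "time_s": time; "joint_positions": joint angles; "qvel": joint speeds; "joint_efforts": joint torques, N m; "ee_pos": TCP position; "eef_rot": TCP orientation; "ft_force": force on the tool from outside, world axes, zero at the start; "wrist_torque": the same for the moment, N m; "opening": finger opening in mm; "finger_force": force on a finger pad.
Only numpy, scipy, OpenCV 4.12 (cv2) and the standard library are available. Lean on these libraries where they do the work, as an engineer would, in place of code of your own. Each camera call takes 0.05 s, during which the arm holds its last target. There are 200 camera calls.

## Task

Shut the mahogany parts chest with the fingertips alone: push its open lid gently down until it rests fully closed, then push the brass hasp on the lid's front edge down and in until it lies flat against the front of the chest. Pinch and lift nothing, and leave the cracked dial inside and the things standing around the chest where they are. Finish with the gripper clear of everything.

Things in the scene. Friction and masses are not known exactly. Their poses are not given: they have to be found in the camera images.
- chest: mahogany parts chest, fixed to the shelf: open box 150 deep (x) x 260 wide (y) x 90 high, walls 8, with a lid and a brass hasp. Origin: centre of its underside; z up, its front faces its own -x. The lid hinge axis is parallel to y through (75, 0, 90) mm in this frame.
- lid (a joint): angle of the chest lid (rad): 0 = shut, flat on the rim; grows as it opens upward about the far (+x) rim. The lid is a plain board 150 x 260 x 12 thick, its underside in the hinge axis plane, so its shut top lies 102 mm above the shelf. The hinge is stiff (0.45 N m): the lid stays where it is left, at any angle; 3 to 5 N near its front edge moves it. The rim is felt-lined: the shut lid gives 1 to 3 mm at its front edge when pressed.
- lid_edge (a point): middle of the lid's front edge (the free edge), on its outer (top) face; 150 mm from the hinge axis
- hasp (a joint): angle of the brass hasp relative to the lid (rad): 0 = folded flat down against the chest front when the lid is shut, about 1.57 = sticking straight out beyond the lid's front edge. Its hinge axis is parallel to the chest's y and, with the lid shut, lies at (-79, 0, 96) mm in the chest's frame. Stiff (0.035 N m): it stays where it is left, and about 1 N at its free end turns it.
- hasp_bead (a point): centre of the round bead (11 across, 34 wide) at the free end of the hasp, 40 mm from the hasp's hinge axis, standing on the outer side of the leaf. The leaf is 30 wide, 4 thick, with a hole that drops over a low stud on the chest front; the bead's outer side stands 7.5 mm outside the plane through the hasp's hinge axis and leaf, farther out than stud and knuckle.
- dial: cracked ivory-white enamel dial disc, 100 across, 4 thick, lying in the left (+y) half of the chest; origin at the centre of its underside; sizes in mm
- spire: gilt turned hood spire standing upright, 90 high, 38 across the base; a bystander, to be left alone; origin at the centre of its underside; sizes in mm
- foot: chrome turned dial foot standing upright, 50 high, 42 across; a bystander, to be left alone; origin at the centre of its underside; sizes in mm
- oil: small oil bottle standing upright, 75 high, 34 across; a bystander, to be left alone; origin at the centre of its underside; sizes in mm
- weight: brass cylinder weight standing upright, 66 high, 44 across; a bystander, to be left alone; origin at the centre of its underside; sizes in mm
- key: black iron winding key lying flat, 57 long, 72 across its wings, 10 high; a bystander, to be left alone; origin at the underside, on the shank beside the wings; sizes in mm

How it is judged:
By the outcome, as a careful person would: the job done as asked, in the order asked, and still so for the second after the job is handed in, with the robot touching nothing.
It also fails if it takes over 48 s, if anything falls off the work surface, if the arm or the gripper's body presses on something with over 40 N, if the wrist force passes 120 N, or if a joint passes its speed limit or range.

## Working session

There is one attempt and no reset: what is moved stays moved. The work goes in short steps, Python scripts to look and compute and a tool call to move; the robot and the scene stay as the last step left them, time stands still between calls to the robot, and variables do not carry over. Pictures are saved under pics/ and viewed, at most 10 in all, crops included, and the job is handed in when it is done.

Besides the shell and the picture viewer there is one more tool, called after ">>>" by a JSON object that holds its "api" and its "payload", one argument or row to a line. move_arm: Moves the arm, as the interface text tells. Its arguments: {"type":"object","properties":{"deltas":{"type":"array","items":{"type":"object","properties":{"fingers":{"type":"number"},"dx":{"type":"number"},"dy":{"type":"number"},"dz":{"type":"number"},"wx":{"type":"number"},"wy":{"type":"number"},"wz":{"type":"number"}}}}},"required":["deltas"]}

```bash
mkdir -p pics; cat > h.py <<'E'
import numpy as np, cv2
from bench import r
def cal(n):
    c=r.calibration(n); f=200/np.tan(np.radians(c["fov_y"]/2)); return c,f,np.array(c["extrinsics"])
def pts(n,depth):
    c,f,T=cal(n); v,u=np.mgrid[0:400,0:640]; 
    P=np.stack([(u-c["cx"])/f*depth,-(v-c["cy"])/f*depth,-depth,np.ones_like(depth)],-1)
    return (P@T.T)[...,:3]
def proj(n,p):
    c,f,T=cal(n); q=np.linalg.inv(T)@np.append(p,1); return c["cx"]+f*q[0]/-q[2], c["cy"]-f*q[1]/-q[2]
E
python3 - <<'E'
from h import *
print({n:r.calibration(n) for n in("scene","side")})
for n in ("scene","side"):
    im,d=r.grab_frame(n); cv2.imwrite(f"pics/{n}0.png",im); np.save(n+"0.npy",d)
    P=pts(n,d)
    for t in ("chest","lid","lid_edge","hasp_bead","hasp","dial","spire","foot","oil","weight","key"):
        b=r.place_of(n,t)[:1]
        for x in b:
            v,u=[int(round(k)) for k in x["pixel"]]
            print(n,t,round(x["conf"],2),v,u,P[min(v,399),min(u,639)].round())
print(r.state())
E
```

```text
{'scene': {'fov_y': 51.63621127850611, 'cx': 326.4499807183144, 'cy': 198.58596665512397, 'extrinsics': array([[-9.44320317e-01, -2.77625602e-01,  1.76587556e-01,
         6.93399526e+02],
       [ 3.29003020e-01, -7.90179797e-01,  5.17081137e-01,
         5.26367176e+02],
       [-4.01904258e-03,  5.46388062e-01,  8.37522497e-01,
         8.38459420e+02],
       [ 0.00000000e+00,  0.00000000e+00,  0.00000000e+00,
         1.00000000e+00]])}, 'side': {'fov_y': 56.87736115310532, 'cx': 320.5912247884538, 'cy': 195.03992806750597, 'extrinsics': array([[ 8.39201597e-01,  3.15903791e-01, -4.42657288e-01,
         1.67210287e+02],
       [-5.43759657e-01,  4.75264892e-01, -6.91699876e-01,
        -5.34896984e+02],
       [-8.13114516e-03,  8.21174815e-01,  5.70618793e-01,
         5.59278971e+02],
       [ 0.00000000e+00,  0.00000000e+00,  0.00000000e+00,
         1.00000000e+00]])}}
scene chest 0.91 197 318 [537.   5.  12.]Traceback (most recent call last):
  File "<stdin>", line 7, in <module>
ValueError: it knows: chest, dial, foot, hasp_bead, key, lid_edge, oil, spire, weight
```

```bash
python3 - <<'E'
from h import *
for n in ("scene","side"):
    im,d=r.grab_frame(n); cv2.imwrite(f"pics/{n}0.png",im); np.save(n+"0.npy",d)
    P=pts(n,d)
    for t in ("chest","lid_edge","hasp_bead","dial","spire","foot","oil","weight","key"):
        for x in r.place_of(n,t)[:1]:
            v,u=[int(round(k)) for k in x["pixel"]]
            print(n,t,round(x["conf"],2),v,u,P[min(v,399),min(u,639)].round())
print(r.state())
a=cv2.imread("pics/scene0.png");b=cv2.imread("pics/side0.png")
E
```

```text
scene chest 0.79 200 316 [544.  10.  10.]
scene lid_edge 0.98 133 305 [556.  -3. 236.]
scene hasp_bead 0.58 123 320 [528.   8. 265.]
scene dial 0.96 220 313 [568.  62.  14.]
scene foot 0.54 160 372 [374. -51.  20.]
scene oil 0.72 232 381 [440. 154.  36.]
scene weight 0.77 273 315 [609. 204.  53.]
scene key 0.77 197 387 [379.  57.   8.]
side chest 0.78 232 333 [539.  -5.   7.]
side lid_edge 0.81 142 347 [818. 321.  21.]
side hasp_bead 0.7 133 325 [518.  -4. 259.]
side dial 0.44 218 327 [529.   4.  46.]
side spire 0.92 295 366 [ 485. -193.   12.]
side foot 0.64 277 282 [372. -72.  18.]
side oil 0.57 217 268 [437. 122.  11.]
side key 0.88 245 254 [369.  53.   8.]
{'time_s': 1.1, 'joint_positions': array([ 7.69249889e+01,  2.02260250e+01,  9.35868317e+01, -4.75942142e-05,
        6.61861647e+01, -1.36967517e-01]), 'qvel': array([-0.08788412, -0.10553017, -0.04632341,  0.07613033,  0.01271926,
       -0.01767876]), 'joint_efforts': array([ 2.03941003e-03, -5.93765295e+01, -3.34577644e+01,  6.97991671e-02,
        1.59157411e-02, -6.62021853e-05]), 'ee_pos': array([139.93356128, 609.14823561, 214.57696861]), 'eef_rot': array([[-9.74612819e-01,  2.23896968e-01,  4.60438975e-06],
       [ 2.23896968e-01,  9.74612819e-01,  1.64660899e-05],
       [-8.00789677e-07,  1.70789712e-05, -1.00000000e+00]]), 'ft_force': array([0.89851903, 0.6487497 , 0.06571407]), 'wrist_torque': array([-0.01746425, -0.00133096,  0.02653128]), 'finger_force': 0.0, 'opening': 91.71197005099843}
```

View pics/scene0.png

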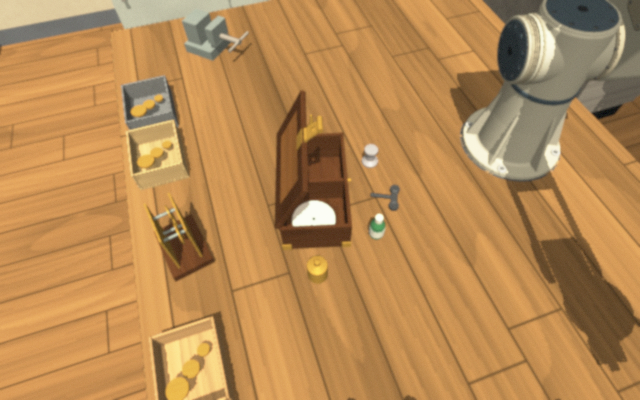

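View pics/side0.png

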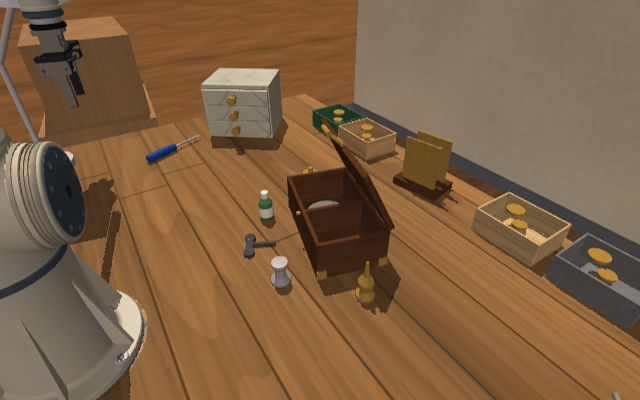

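The chest sits open near (545, 5), its front facing the robot. The lid is tilted about 70° and the hasp sticks out at its front edge (scene pixel 313,130). Next I'll fit the chest pose and lid angle to the depth points.

```bash
cat >> h.py <<'E'
from scipy.optimize import least_squares
def box(p,c,h):
    q=np.abs(p-c)-h; return np.linalg.norm(np.maximum(q,0),axis=1)+np.minimum(q.max(1),0)
def loc(x,P):
    c,s=np.cos(x[2]),np.sin(x[2]); d=P-[x[0],x[1],0]
    return np.stack([c*d[:,0]+s*d[:,1],-s*d[:,0]+c*d[:,1],d[:,2]],1)
def lidloc(th,q):
    d=q-[75,0,90]; # lid frame: u toward front edge, w outward(top)
    u=-np.cos(th)*d[:,0]+np.sin(th)*d[:,2]; w=np.sin(th)*d[:,0]+np.cos(th)*d[:,2]
    return np.stack([u,d[:,1],w],1)
def res(x,P):
    q=loc(x,P); D=[box(q,np.array([s*71,0,45.]),np.array([4,130,45.])) for s in(1,-1)]
    D+=[box(q,np.array([0,s*126,45.]),np.array([75,4,45.])) for s in(1,-1)]
    D+=[box(q,np.array([0,0,4.]),np.array([75,130,4.]))]
    D+=[box(lidloc(x[3],q),np.array([75,0,6.]),np.array([75,130,6.]))]
    return np.abs(np.array(D)).min(0)
E
python3 - <<'E'
from h import *
A={}
for n in("scene","side"):
    d=np.load(n+"0.npy"); P=pts(n,d); im=cv2.imread(f"pics/{n}0.png").astype(int)
    m=(d>0)&(P[...,0]>430)&(P[...,0]<680)&(abs(P[...,1]-5)<165)&(P[...,2]>15)&(P[...,2]<300)
    m&=(im[...,2]<110)  # dark mahogany
    A[n]=P[m]; print(n,m.sum())
A["both"]=np.vstack(list(A.values()))
for n,P in A.items():
  best=min((least_squares(res,[545,5,y,t],args=(P,),loss="soft_l1",f_scale=3,x_scale=[10,10,.1,.1]) for y in(-.15,.15) for t in(1.,1.3,1.6)),key=lambda s:s.cost)
  x=best.x; e=res(x,P); print(n,x.round(3),np.median(e).round(2),np.percentile(e,90).round(2))
# hasp points beyond the lid edge
for n in("scene","side"):
    d=np.load(n+"0.npy"); P=pts(n,d); im=cv2.imread(f"pics/{n}0.png").astype(int)
    m=(d>0)&(abs(P[...,0]-540)<70)&(abs(P[...,1])<60)&(P[...,2]>215)&(im[...,2]>130)&(im[...,0]<110)
    q=P[m]; l=lidloc(x[3],loc(x,q)); print(n,m.sum()); print(l[::max(1,len(l)//25)].round().astype(int).tolist())
E
```

```text
scene 4215
side 7837
scene [ 5.51686e+02  1.01300e+00 -2.17000e-01  1.11000e+00] 1.86 17.13
side [ 5.42083e+02  3.20400e+00 -2.82000e-01  1.10900e+00] 0.76 23.43
both [ 5.42633e+02  2.29000e+00 -2.84000e-01  1.12400e+00] 1.24 22.68
scene 370
[[195, -17, -2], [198, -10, -6], [199, -6, -8], [185, -11, -4], [194, 0, -4], [197, 4, -4], [194, 5, -3], [184, -1, -4], [169, -10, 2], [151, -21, 9], [194, 12, -5], [169, -6, 0], [158, -9, 8], [194, 15, -9], [175, 5, -1], [154, -7, 10], [184, 14, -5], [165, 4, 5], [150, -4, 11], [177, 12, -6], [172, 13, 2], [165, 11, 5], [158, 8, 6], [160, 12, 7], [134, -2, 13], [151, 14, 12], [149, 18, 13]]
side 80
[[196, 16, -10], [196, 16, -13], [196, 9, -8], [196, 7, -11], [194, 6, -6], [196, 3, -10], [193, 2, -5], [196, -3, -10], [195, -3, -13], [195, -8, -8], [196, -12, -11], [193, -12, -6], [196, -16, -10], [170, 8, -3], [177, -6, -5], [162, 13, 2], [168, 1, -2], [156, 14, 5], [163, 2, 1], [153, 13, 7], [163, -3, 1], [148, 16, 9], [156, 1, 4], [160, -8, 3], [148, 6, 9], [156, -10, 7], [156, -13, 6]]
```

```bash
python3 - <<'E'
from h import *
A={}
for n in("scene","side"):
    d=np.load(n+"0.npy"); P=pts(n,d); im=cv2.imread(f"pics/{n}0.png").astype(int)
    m=(d>0)&(P[...,0]>430)&(P[...,0]<680)&(abs(P[...,1]-5)<165)&(P[...,2]>20)&(P[...,2]<300)&(im[...,2]<110)
    A[n]=P[m]
A["both"]=np.vstack([A["scene"],A["side"][::2]])
for n,P in A.items():
  x=np.array([545,3,-.25,1.11])
  for k in(25,12,8,6,5,5):
    Q=P[res(x,P)<k]; x=least_squares(res,x,args=(Q,),loss="soft_l1",f_scale=1.5,x_scale=[10,10,.1,.1]).x
  print(n,x.round(3),len(Q),len(P),np.median(res(x,Q)).round(2))
c,s=np.cos(x[2]),np.sin(x[2]);
def W(l): return np.array([x[0]+c*l[0]-s*l[1],x[1]+s*l[0]+c*l[1],l[2]])
def lidp(u,y,w): t=x[3];return W([75-np.cos(t)*u+np.sin(t)*w,y,90+np.sin(t)*u+np.cos(t)*w])
for n in("scene","side"):
  im=cv2.imread(f"pics/{n}0.png")
  L=[lidp(u,y,w) for w in(0,12) for u,y in((0,-130),(150,-130),(150,130),(0,130),(0,-130))]+[W(q) for q in((-75,-130,90),(-75,130,90),(75,130,90),(75,130,0),(-75,130,0),(-75,-130,0),(75,-130,0),(75,-130,90),(-75,-130,90))]
  cv2.polylines(im,[np.array([proj(n,p) for p in L]).round().astype(int)],False,(255,255,0),1)
  cv2.imwrite(f"pics/{n}1.png",im)
a=[cv2.resize(cv2.imread(f"pics/{n}1.png")[r0:r0+190,c0:c0+190],(400,400)) for n,r0,c0 in(("scene",80,210),("side",110,230))]
cv2.imwrite("pics/ov.png",np.hstack(a))
E
```

```text
scene [ 5.442e+02  4.550e-01 -2.850e-01  1.115e+00] 3501 4074 0.43
side [ 5.42393e+02  3.13000e+00 -2.84000e-01  1.10800e+00] 6314 7526 0.54
both [ 5.43001e+02  1.76600e+00 -2.87000e-01  1.12400e+00] 6640 7837 1.02
```

View pics/ov.png

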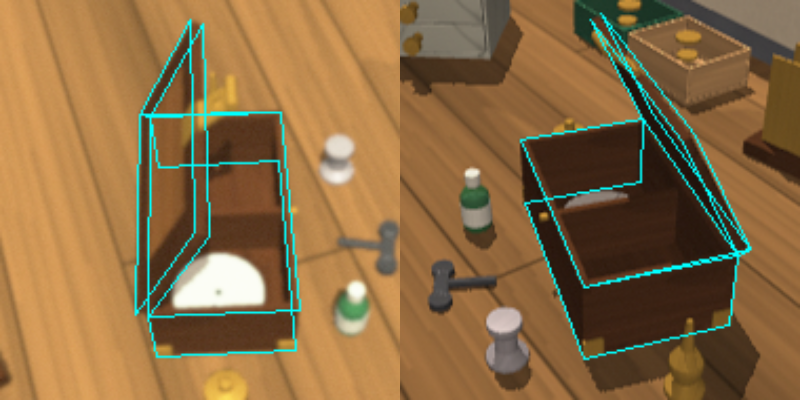

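The overlay matches in both views: chest at (543, 2), yaw -0.285, lid 64°, hasp about 1.2 rad relative to the lid. Next I'll align the tool, close the fingers and go over behind the lid.

>>> {"api": "move_arm", "payload": {
  "deltas": [
    {"fingers": 0, "wz": 0.059, "dz": -0.01},
    {"fingers": 0, "dx": -0.028, "dy": -0.0213, "dz": -0.0115},
    {"fingers": 0, "dx": -0.028, "dy": -0.0213, "dz": -0.0115},
    {"fingers": 0, "dx": -0.028, "dy": -0.0213, "dz": -0.0115},
    {"fingers": 0, "dx": -0.028, "dy": -0.0213, "dz": -0.0115},
    {"fingers": 0, "dx": -0.028, "dy": -0.0213, "dz": -0.0115},
    {"fingers": 0, "dx": -0.028, "dy": -0.0213, "dz": -0.0115},
    {"fingers": 0, "dx": -0.028, "dy": -0.0213, "dz": -0.0115},
    {"fingers": 0, "dx": -0.028, "dy": -0.0213, "dz": -0.0115},
    {"fingers": 0, "dx": -0.028, "dy": -0.0213, "dz": -0.0115}
  ]
}}

```text
$.deltas[0]: bad value
```

>>> {"api": "move_arm", "payload": {
  "deltas": [
    {"fingers": 0, "dx": -0.028, "dy": -0.0213},
    {"fingers": 0, "dx": -0.028, "dy": -0.0213},
    {"fingers": 0, "dx": -0.028, "dy": -0.0213},
    {"fingers": 0, "dx": -0.028, "dy": -0.0213},
    {"fingers": 0, "dx": -0.028, "dy": -0.0213},
    {"fingers": 0, "dx": -0.028, "dy": -0.0213},
    {"fingers": 0, "dx": -0.028, "dy": -0.0213},
    {"fingers": 0, "dx": -0.028, "dy": -0.0213},
    {"fingers": 0, "dx": -0.028, "dy": -0.0213},
    {"fingers": 0}
  ]
}}

```text
$.deltas[0]: bad value
```

```bash
cat >> h.py <<'E'
CH=np.array([543,1.8,-.285])
def tl():
    s=r.state(); f=s["ft_force"]; c,n=np.cos(CH[2]),np.sin(CH[2]); R=s["eef_rot"]
    print("t",round(s["time_s"],2),"TCP local",loc(CH,s["ee_pos"][None])[0].round(1),"F local",np.round([c*f[0]+n*f[1],-n*f[0]+c*f[1],f[2]],1),"open",round(s["opening"],1),"tool x",R[:,0].round(3),"z",R[:,2].round(3))
E
python3 -c "from h import *;tl()"
```

```text
t 1.1 TCP local [-557.6  469.5  214.6] F local [0.7 0.9 0.1] open 91.7 tool x [-0.975  0.224 -0.   ] z [ 0.  0. -1.]
```

>>> {"api": "move_arm", "payload": {
  "deltas": [
    {"fingers": 0.0, "dx": 0.0, "dy": 0.0, "dz": -0.01, "wx": 0.0, "wy": 0.0, "wz": 0.059}
  ]
}}

```text
time_s: 1.18
ee_pos: [139.7, 608.0, 222.9]
eef_rot: [[-0.96, 0.28, -0.001], [0.28, 0.96, -0.003], [-0.0, -0.003, -1.0]]
ft_force: [-0.1, 0.7, 0.4]
opening: 87.2
finger_force: 0.0
```

All seven keys are required in every row.

>>> {"api": "move_arm", "payload": {
  "deltas": [
    {"fingers": 0, "dx": -0.028, "dy": -0.0213, "dz": -0.0115, "wx": 0, "wy": 0, "wz": 0},
    {"fingers": 0, "dx": -0.028, "dy": -0.0213, "dz": -0.0115, "wx": 0, "wy": 0, "wz": 0},
    {"fingers": 0, "dx": -0.028, "dy": -0.0213, "dz": -0.0115, "wx": 0, "wy": 0, "wz": 0},
    {"fingers": 0, "dx": -0.028, "dy": -0.0213, "dz": -0.0115, "wx": 0, "wy": 0, "wz": 0},
    {"fingers": 0, "dx": -0.028, "dy": -0.0213, "dz": -0.0115, "wx": 0, "wy": 0, "wz": 0},
    {"fingers": 0, "dx": -0.028, "dy": -0.0213, "dz": -0.0115, "wx": 0, "wy": 0, "wz": 0},
    {"fingers": 0, "dx": -0.028, "dy": -0.0213, "dz": -0.0115, "wx": 0, "wy": 0, "wz": 0},
    {"fingers": 0, "dx": -0.028, "dy": -0.0213, "dz": -0.0115, "wx": 0, "wy": 0, "wz": 0},
    {"fingers": 0, "dx": -0.028, "dy": -0.0213, "dz": -0.0115, "wx": 0, "wy": 0, "wz": 0},
    {"fingers": 0, "dx": -0.028, "dy": -0.0213, "dz": -0.0115, "wx": 0, "wy": 0, "wz": 0}
  ]
}}

```text
time_s: 2.02
ee_pos: [349.4, 324.5, 340.4]
eef_rot: [[-0.96, 0.281, 0.0], [0.281, 0.96, 0.0], [-0.0, 0.0, -1.0]]
ft_force: [-0.2, -0.0, -0.3]
opening: 20.6
finger_force: 0.0
```

>>> {"api": "move_arm", "payload": {
  "deltas": [
    {"fingers": 0, "dx": -0.028, "dy": -0.0213, "dz": 0, "wx": 0, "wy": 0, "wz": 0},
    {"fingers": 0, "dx": -0.028, "dy": -0.0213, "dz": 0, "wx": 0, "wy": 0, "wz": 0},
    {"fingers": 0, "dx": -0.028, "dy": -0.0213, "dz": 0, "wx": 0, "wy": 0, "wz": 0},
    {"fingers": 0, "dx": -0.028, "dy": -0.0213, "dz": 0, "wx": 0, "wy": 0, "wz": 0},
    {"fingers": 0, "dx": -0.028, "dy": -0.0213, "dz": 0, "wx": 0, "wy": 0, "wz": 0},
    {"fingers": 0, "dx": -0.028, "dy": -0.0213, "dz": 0, "wx": 0, "wy": 0, "wz": 0},
    {"fingers": 0, "dx": -0.028, "dy": -0.0213, "dz": 0, "wx": 0, "wy": 0, "wz": 0},
    {"fingers": 0, "dx": -0.028, "dy": -0.0213, "dz": 0, "wx": 0, "wy": 0, "wz": 0},
    {"fingers": 0, "dx": -0.028, "dy": -0.0213, "dz": 0, "wx": 0, "wy": 0, "wz": 0},
    {"fingers": 0, "dx": 0, "dy": 0, "dz": 0, "wx": 0, "wy": 0, "wz": 0}
  ]
}}

```text
time_s: 2.85
ee_pos: [539.5, 67.0, 339.4]
eef_rot: [[-0.959, 0.284, 0.001], [0.284, 0.959, -0.002], [-0.002, -0.001, -1.0]]
ft_force: [-1.0, -0.1, -1.6]
opening: 0.4
finger_force: 0.0
```

```bash
python3 -c "from h import *;tl()"
```

```text
t 2.85 TCP local [-21.7  61.6 339.4] F local [-0.9 -0.4 -1.6] open 0.4 tool x [-0.959  0.284 -0.002] z [ 0.001 -0.002 -1.   ]
```

>>> {"api": "move_arm", "payload": {
  "deltas": [
    {"fingers": 0, "dx": -0.028, "dy": -0.0207, "dz": 0, "wx": 0, "wy": 0, "wz": 0},
    {"fingers": 0, "dx": -0.028, "dy": -0.0207, "dz": 0, "wx": 0, "wy": 0, "wz": 0},
    {"fingers": 0, "dx": -0.028, "dy": -0.0207, "dz": 0, "wx": 0, "wy": 0, "wz": 0},
    {"fingers": 0, "dx": 0, "dy": 0, "dz": 0.02, "wx": 0, "wy": 0, "wz": 0},
    {"fingers": 0, "dx": 0, "dy": 0, "dz": 0.025, "wx": 0, "wy": 0, "wz": 0},
    {"fingers": 0, "dx": 0, "dy": 0, "dz": 0.025, "wx": 0, "wy": 0, "wz": 0},
    {"fingers": 0, "dx": 0, "dy": 0, "dz": 0.025, "wx": 0, "wy": 0, "wz": 0},
    {"fingers": 0, "dx": 0, "dy": 0, "dz": 0.02, "wx": 0, "wy": 0, "wz": 0},
    {"fingers": 0, "dx": 0, "dy": 0, "dz": 0.005, "wx": 0, "wy": 0, "wz": 0},
    {"fingers": 0, "dx": 0, "dy": 0, "dz": 0, "wx": 0, "wy": 0, "wz": 0}
  ]
}}

```text
time_s: 3.68
ee_pos: [598.9, -11.5, 218.2]
eef_rot: [[-0.96, 0.281, -0.003], [0.281, 0.96, 0.0], [0.003, -0.001, -1.0]]
ft_force: [0.2, 0.2, 0.2]
opening: 0.9
finger_force: 0.0
```

```bash
python3 -c "from h import *;tl()
im,d=r.grab_frame('side');cv2.imwrite('pics/a.png',cv2.resize(im[60:300,220:480],(650,600)))"
```

```text
t 3.68 TCP local [ 57.3   3.  218.2] F local [0.1 0.3 0.2] open 0.9 tool x [-0.96   0.281  0.003] z [-0.003  0.    -1.   ]
```

View pics/a.png

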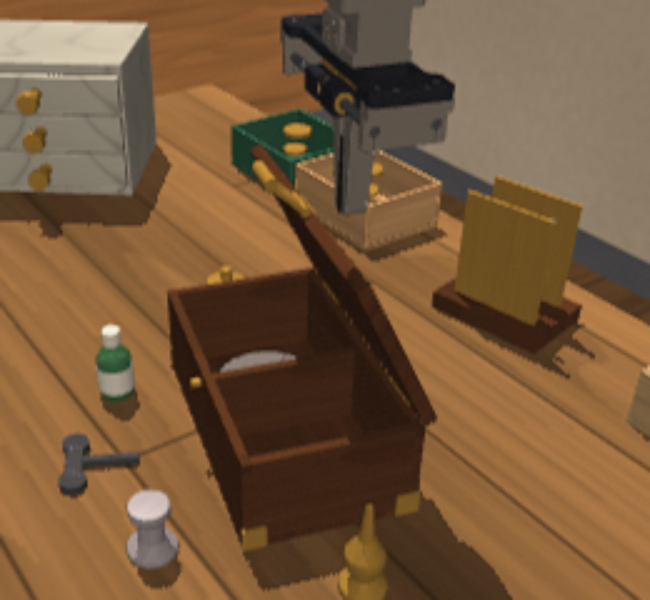

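The closed fingers hang behind the lid, clear of it and the hasp. Starting the push along the arc.

>>> {"api": "move_arm", "payload": {
  "deltas": [
    {"fingers": 0, "dx": 0.007, "dy": 0, "dz": 0, "wx": 0, "wy": 0, "wz": 0},
    {"fingers": 0, "dx": 0.007, "dy": 0, "dz": 0, "wx": 0, "wy": 0, "wz": 0},
    {"fingers": 0, "dx": 0.006, "dy": 0, "dz": 0.001, "wx": 0, "wy": 0, "wz": 0},
    {"fingers": 0, "dx": 0.0042, "dy": 0, "dz": 0.002, "wx": 0, "wy": 0, "wz": 0},
    {"fingers": 0, "dx": 0.0042, "dy": 0, "dz": 0.002, "wx": 0, "wy": 0, "wz": 0},
    {"fingers": 0, "dx": 0.0042, "dy": 0, "dz": 0.0022, "wx": 0, "wy": 0, "wz": 0},
    {"fingers": 0, "dx": 0.0042, "dy": 0, "dz": 0.0022, "wx": 0, "wy": 0, "wz": 0},
    {"fingers": 0, "dx": 0.0042, "dy": 0, "dz": 0.0024, "wx": 0, "wy": 0, "wz": 0},
    {"fingers": 0, "dx": 0.0042, "dy": 0, "dz": 0.0026, "wx": 0, "wy": 0, "wz": 0},
    {"fingers": 0, "dx": 0.0042, "dy": 0, "dz": 0.0026, "wx": 0, "wy": 0, "wz": 0}
  ]
}}

```text
time_s: 4.57
ee_pos: [552.1, 2.1, 202.3]
eef_rot: [[-0.96, 0.281, -0.0], [0.281, 0.96, 0.0], [0.0, 0.0, -1.0]]
ft_force: [0.5, 0.4, 3.3]
opening: -0.1
finger_force: 1.2
```

```bash
python3 -c "from h import *;tl()"
```

```text
t 4.57 TCP local [  8.6   2.9 202.3] F local [0.3 0.6 3.3] open -0.1 tool x [-0.96   0.281  0.   ] z [-0.  0. -1.]
```

>>> {"api": "move_arm", "payload": {
  "deltas": [
    {"fingers": 0, "dx": 0.004, "dy": 0, "dz": 0.0027, "wx": 0, "wy": 0, "wz": 0},
    {"fingers": 0, "dx": 0.0038, "dy": 0, "dz": 0.0029, "wx": 0, "wy": 0, "wz": 0},
    {"fingers": 0, "dx": 0.0036, "dy": 0, "dz": 0.003, "wx": 0, "wy": 0, "wz": 0},
    {"fingers": 0, "dx": 0.0035, "dy": 0, "dz": 0.0032, "wx": 0, "wy": 0, "wz": 0},
    {"fingers": 0, "dx": 0.0034, "dy": 0, "dz": 0.0033, "wx": 0, "wy": 0, "wz": 0},
    {"fingers": 0, "dx": 0.0033, "dy": 0, "dz": 0.0034, "wx": 0, "wy": 0, "wz": 0},
    {"fingers": 0, "dx": 0.0032, "dy": 0, "dz": 0.0035, "wx": 0, "wy": 0, "wz": 0},
    {"fingers": 0, "dx": 0.003, "dy": 0, "dz": 0.0036, "wx": 0, "wy": 0, "wz": 0},
    {"fingers": 0, "dx": 0.0029, "dy": 0, "dz": 0.0037, "wx": 0, "wy": 0, "wz": 0},
    {"fingers": 0, "dx": 0.0028, "dy": 0, "dz": 0.0038, "wx": 0, "wy": 0, "wz": 0}
  ]
}}

```text
time_s: 5.4
ee_pos: [520.0, 11.4, 169.0]
eef_rot: [[-0.96, 0.281, -0.0], [0.281, 0.96, -0.0], [0.0, -0.0, -1.0]]
ft_force: [0.6, 0.7, 2.1]
opening: 0.7
finger_force: 1.0
```

>>> {"api": "move_arm", "payload": {
  "deltas": [
    {"fingers": 0, "dx": 0.0026, "dy": 0, "dz": 0.0039, "wx": 0, "wy": 0, "wz": 0},
    {"fingers": 0, "dx": 0.0025, "dy": 0, "dz": 0.004, "wx": 0, "wy": 0, "wz": 0},
    {"fingers": 0, "dx": 0.0024, "dy": 0, "dz": 0.0041, "wx": 0, "wy": 0, "wz": 0},
    {"fingers": 0, "dx": 0.0022, "dy": 0, "dz": 0.0042, "wx": 0, "wy": 0, "wz": 0},
    {"fingers": 0, "dx": 0.0021, "dy": 0, "dz": 0.0043, "wx": 0, "wy": 0, "wz": 0},
    {"fingers": 0, "dx": 0.002, "dy": 0, "dz": 0.0044, "wx": 0, "wy": 0, "wz": 0},
    {"fingers": 0, "dx": 0.0018, "dy": 0, "dz": 0.0044, "wx": 0, "wy": 0, "wz": 0},
    {"fingers": 0, "dx": 0.0016, "dy": 0, "dz": 0.0045, "wx": 0, "wy": 0, "wz": 0},
    {"fingers": 0, "dx": 0.0014, "dy": 0, "dz": 0.0045, "wx": 0, "wy": 0, "wz": 0},
    {"fingers": 0, "dx": 0.0012, "dy": 0, "dz": 0.0045, "wx": 0, "wy": 0, "wz": 0}
  ]
}}

```text
time_s: 6.23
ee_pos: [501.2, 16.9, 126.2]
eef_rot: [[-0.96, 0.281, -0.0], [0.281, 0.96, -0.0], [0.0, -0.0, -1.0]]
ft_force: [-1.0, -0.4, 1.4]
opening: 0.6
finger_force: 0.8
```

```bash
python3 -c "from h import *;tl()"
```

```text
t 6.23 TCP local [-44.4   2.8 126.2] F local [-0.9 -0.7  1.4] open 0.6 tool x [-0.96   0.281  0.   ] z [-0. -0. -1.]
```

>>> {"api": "move_arm", "payload": {
  "deltas": [
    {"fingers": 0, "dx": 0.0008, "dy": 0, "dz": 0.003, "wx": 0, "wy": 0, "wz": 0},
    {"fingers": 0, "dx": 0.0008, "dy": 0, "dz": 0.003, "wx": 0, "wy": 0, "wz": 0},
    {"fingers": 0, "dx": 0.0006, "dy": 0, "dz": 0.003, "wx": 0, "wy": 0, "wz": 0},
    {"fingers": 0, "dx": 0.0006, "dy": 0, "dz": 0.003, "wx": 0, "wy": 0, "wz": 0},
    {"fingers": 0, "dx": 0.0004, "dy": 0, "dz": 0.003, "wx": 0, "wy": 0, "wz": 0},
    {"fingers": 0, "dx": 0.0003, "dy": 0, "dz": 0.003, "wx": 0, "wy": 0, "wz": 0},
    {"fingers": 0, "dx": 0, "dy": 0, "dz": 0.0015, "wx": 0, "wy": 0, "wz": 0},
    {"fingers": 0, "dx": 0, "dy": 0, "dz": 0.0015, "wx": 0, "wy": 0, "wz": 0},
    {"fingers": 0, "dx": 0, "dy": 0, "dz": 0.001, "wx": 0, "wy": 0, "wz": 0},
    {"fingers": 0, "dx": 0, "dy": 0, "dz": 0, "wx": 0, "wy": 0, "wz": 0}
  ]
}}

```text
time_s: 7.07
ee_pos: [498.1, 17.9, 104.5]
eef_rot: [[-0.96, 0.281, 0.0], [0.281, 0.96, -0.0], [-0.0, -0.0, -1.0]]
ft_force: [0.6, -0.3, 0.5]
opening: -0.0
finger_force: 0.0
```

>>> {"api": "move_arm", "payload": {
  "deltas": [
    {"fingers": 0, "dx": 0, "dy": 0, "dz": 0.001, "wx": 0, "wy": 0, "wz": 0},
    {"fingers": 0, "dx": 0, "dy": 0, "dz": 0, "wx": 0, "wy": 0, "wz": 0}
  ]
}}

```text
time_s: 7.23
ee_pos: [498.3, 17.9, 103.7]
eef_rot: [[-0.96, 0.281, 0.0], [0.281, 0.96, 0.0], [-0.0, 0.0, -1.0]]
ft_force: [0.4, 0.6, -0.2]
opening: 0.5
finger_force: 0.0
```

>>> {"api": "move_arm", "payload": {
  "deltas": [
    {"fingers": 0, "dx": 0, "dy": 0, "dz": 0.001, "wx": 0, "wy": 0, "wz": 0},
    {"fingers": 0, "dx": 0, "dy": 0, "dz": 0, "wx": 0, "wy": 0, "wz": 0}
  ]
}}

```text
time_s: 7.4
ee_pos: [498.2, 17.9, 102.7]
eef_rot: [[-0.96, 0.281, 0.0], [0.281, 0.96, -0.0], [-0.0, 0.0, -1.0]]
ft_force: [-0.9, 0.3, 1.1]
opening: 0.4
finger_force: 0.0
```

>>> {"api": "move_arm", "payload": {
  "deltas": [
    {"fingers": 0, "dx": 0, "dy": 0, "dz": 0.001, "wx": 0, "wy": 0, "wz": 0},
    {"fingers": 0, "dx": 0, "dy": 0, "dz": 0, "wx": 0, "wy": 0, "wz": 0}
  ]
}}

```text
time_s: 7.57
ee_pos: [498.2, 17.9, 102.3]
eef_rot: [[-0.96, 0.281, 0.0], [0.281, 0.96, -0.0], [-0.0, 0.0, -1.0]]
ft_force: [-2.9, -0.0, 9.4]
opening: 0.6
finger_force: 4.6
```

```bash
python3 -c "from h import *;tl()
im,d=r.grab_frame('side');cv2.imwrite('pics/b.png',cv2.resize(im[60:300,220:480],(650,600)))"
```

```text
t 7.57 TCP local [-47.5   2.9 102.3] F local [-2.7 -0.8  9.4] open 0.6 tool x [-0.96   0.281 -0.   ] z [ 0. -0. -1.]
```

View pics/b.png

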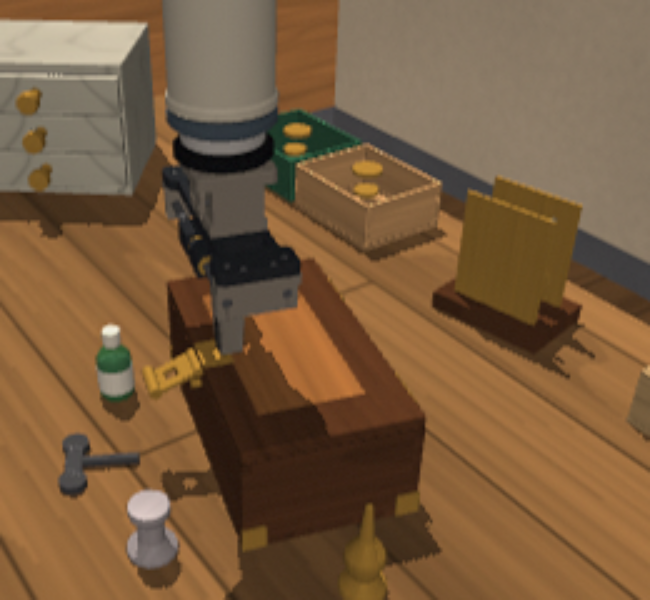

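The lid is flat on the rim, with 9 N of reaction at 102 mm, and the hasp sticks out at about pixel (185,370) in the crop. I'll lift and measure the hasp.

>>> {"api": "move_arm", "payload": {
  "deltas": [
    {"fingers": 0, "dx": 0, "dy": 0, "dz": -0.02, "wx": 0, "wy": 0, "wz": 0},
    {"fingers": 0, "dx": 0, "dy": 0, "dz": -0.025, "wx": 0, "wy": 0, "wz": 0},
    {"fingers": 0, "dx": 0, "dy": 0, "dz": -0.015, "wx": 0, "wy": 0, "wz": 0},
    {"fingers": 0, "dx": 0, "dy": 0, "dz": 0, "wx": 0, "wy": 0, "wz": 0}
  ]
}}

```text
time_s: 7.95
ee_pos: [500.2, 18.0, 164.6]
eef_rot: [[-0.96, 0.281, 0.005], [0.281, 0.96, 0.0], [-0.005, 0.002, -1.0]]
ft_force: [0.8, -0.4, -0.0]
opening: 0.7
finger_force: 0.0
```

```bash
cat > m.py <<'E'
from h import *
tl()
for n in("side","scene"):
    im,d=r.grab_frame(n); P=pts(n,d); L=loc(CH,P.reshape(-1,3)).reshape(P.shape); i=im.astype(int)
    m=(d>0)&(abs(L[...,1])<30)&(L[...,0]>-135)&(L[...,0]<-76)&(L[...,2]>30)&(L[...,2]<125)&(i[...,2]>110)&(i[...,0]<110)
    q=L[m]; print(n,len(q)); 
    if len(q): q=q[np.argsort(q[:,0])]; print(q[::max(1,len(q)//15)].round().astype(int).tolist())
    m=(d>0)&(abs(L[...,1])<120)&(abs(L[...,0])<70)&(L[...,2]>85)&(L[...,2]<118)
    q=L[m]; 
    if len(q)>50:
        A=np.c_[q[:,0],np.ones(len(q))]; k=np.linalg.lstsq(A,q[:,2],rcond=None)[0]; print("lid slope",k.round(3),np.median(q[:,2]).round(1),"front z",np.median(q[q[:,0]<-50][:,2]))
E
python3 m.py
```

```text
t 7.95 TCP local [-45.7   3.5 164.6] F local [ 0.9 -0.1 -0. ] open 0.7 tool x [-0.96   0.281 -0.005] z [ 0.005  0.    -1.   ]
side 238
[[-123, 9, 82], [-121, 8, 85], [-119, -13, 87], [-116, 9, 86], [-113, 13, 85], [-111, -14, 80], [-108, -12, 86], [-104, -14, 84], [-101, 9, 88], [-97, -13, 84], [-94, 0, 92], [-90, 6, 93], [-87, -8, 94], [-84, -14, 98], [-82, -5, 99], [-79, 16, 97]]
lid slope [-2.00000e-03  1.00508e+02] 100.5 front z 100.39004161164229
scene 239
[[-121, 4, 84], [-118, 6, 91], [-116, 9, 88], [-113, 9, 88], [-111, -12, 86], [-109, -12, 87], [-106, -7, 89], [-104, -4, 86], [-99, 15, 89], [-95, 10, 91], [-92, -1, 91], [-89, 7, 95], [-86, 15, 94], [-83, -9, 96], [-80, -4, 100], [-78, 1, 102]]
lid slope [-1.0000e-03  1.0329e+02] 103.3 front z 103.07362930101567
```

The lid is flat in both views, with no slope. The hasp bead is at local (-116, 1, 83), as expected. Going in front and pushing down.

>>> {"api": "move_arm", "payload": {
  "deltas": [
    {"fingers": 0, "dx": 0.025, "dy": -0.0015, "dz": 0, "wx": 0, "wy": 0, "wz": 0},
    {"fingers": 0, "dx": 0.025, "dy": -0.001, "dz": 0, "wx": 0, "wy": 0, "wz": 0},
    {"fingers": 0, "dx": 0.0185, "dy": 0, "dz": 0, "wx": 0, "wy": 0, "wz": 0},
    {"fingers": 0, "dx": 0, "dy": 0, "dz": 0, "wx": 0, "wy": 0, "wz": 0},
    {"fingers": 0, "dx": 0, "dy": 0, "dz": 0.02, "wx": 0, "wy": 0, "wz": 0},
    {"fingers": 0, "dx": 0, "dy": 0, "dz": 0.025, "wx": 0, "wy": 0, "wz": 0},
    {"fingers": 0, "dx": 0, "dy": 0, "dz": 0.015, "wx": 0, "wy": 0, "wz": 0},
    {"fingers": 0, "dx": 0, "dy": 0, "dz": 0.005, "wx": 0, "wy": 0, "wz": 0},
    {"fingers": 0, "dx": 0, "dy": 0, "dz": 0, "wx": 0, "wy": 0, "wz": 0}
  ]
}}

```text
time_s: 8.8
ee_pos: [430.9, 34.5, 95.1]
eef_rot: [[-0.96, 0.281, -0.003], [0.281, 0.96, -0.0], [0.003, -0.001, -1.0]]
ft_force: [0.6, -0.2, -0.4]
opening: 0.3
finger_force: 0.0
```

```bash
python3 -c "from h import *;tl()"
```

```text
t 8.8 TCP local [-1.168e+02 -1.000e-01  9.510e+01] F local [ 0.7  0.  -0.4] open 0.3 tool x [-0.96   0.281  0.003] z [-0.003 -0.    -1.   ]
```

>>> {"api": "move_arm", "payload": {
  "deltas": [
    {"fingers": 0, "dx": 0, "dy": 0, "dz": 0.003, "wx": 0, "wy": 0, "wz": 0},
    {"fingers": 0, "dx": 0, "dy": 0, "dz": 0.003, "wx": 0, "wy": 0, "wz": 0},
    {"fingers": 0, "dx": 0, "dy": 0, "dz": 0.0025, "wx": 0, "wy": 0, "wz": 0},
    {"fingers": 0, "dx": 0, "dy": 0, "dz": 0.0025, "wx": 0, "wy": 0, "wz": 0},
    {"fingers": 0, "dx": 0, "dy": 0, "dz": 0.0025, "wx": 0, "wy": 0, "wz": 0},
    {"fingers": 0, "dx": 0, "dy": 0, "dz": 0.0025, "wx": 0, "wy": 0, "wz": 0},
    {"fingers": 0, "dx": 0, "dy": 0, "dz": 0.0025, "wx": 0, "wy": 0, "wz": 0},
    {"fingers": 0, "dx": 0, "dy": 0, "dz": 0.0025, "wx": 0, "wy": 0, "wz": 0}
  ]
}}

```text
time_s: 9.47
ee_pos: [432.1, 34.8, 75.7]
eef_rot: [[-0.96, 0.281, 0.001], [0.281, 0.96, 0.0], [-0.001, 0.0, -1.0]]
ft_force: [1.1, -0.4, 2.2]
opening: 0.3
finger_force: 1.1
```

>>> {"api": "move_arm", "payload": {
  "deltas": [
    {"fingers": 0, "dx": 0, "dy": 0, "dz": 0.0025, "wx": 0, "wy": 0, "wz": 0},
    {"fingers": 0, "dx": 0, "dy": 0, "dz": 0.0025, "wx": 0, "wy": 0, "wz": 0},
    {"fingers": 0, "dx": 0, "dy": 0, "dz": 0.0025, "wx": 0, "wy": 0, "wz": 0},
    {"fingers": 0, "dx": 0, "dy": 0, "dz": 0.0025, "wx": 0, "wy": 0, "wz": 0},
    {"fingers": 0, "dx": 0, "dy": 0, "dz": 0.0025, "wx": 0, "wy": 0, "wz": 0},
    {"fingers": 0, "dx": 0, "dy": 0, "dz": 0.0025, "wx": 0, "wy": 0, "wz": 0},
    {"fingers": 0, "dx": 0, "dy": 0, "dz": 0.0025, "wx": 0, "wy": 0, "wz": 0},
    {"fingers": 0, "dx": 0, "dy": 0, "dz": 0.0025, "wx": 0, "wy": 0, "wz": 0}
  ]
}}

```text
time_s: 10.13
ee_pos: [431.2, 34.7, 55.3]
eef_rot: [[-0.96, 0.281, -0.001], [0.281, 0.96, -0.0], [0.001, -0.0, -1.0]]
ft_force: [0.0, 0.8, 0.2]
opening: 0.8
finger_force: 0.3
```

```bash
python3 m.py
```

```text
t 10.13 TCP local [-116.5    0.2   55.3] F local [-0.2  0.8  0.2] open 0.8 tool x [-0.96   0.281  0.001] z [-0.001 -0.    -1.   ]
side 52
[[-128, -3, 54], [-118, -11, 58], [-109, -12, 60], [-106, -15, 61], [-104, 0, 65], [-104, -16, 61], [-103, -6, 67], [-102, 9, 67], [-101, -16, 64], [-100, 10, 65], [-99, -15, 59], [-97, -17, 63], [-96, -13, 62], [-94, -14, 71], [-91, -13, 75], [-87, -14, 82], [-82, -13, 86], [-78, -2, 77]]
lid slope [-2.00000e-03  1.00468e+02] 100.5 front z 100.39335655111068
scene 96
[[-97, -19, 67], [-95, 1, 70], [-93, -3, 73], [-91, -13, 79], [-91, -7, 80], [-88, -10, 82], [-87, 9, 87], [-86, -6, 88], [-84, 10, 91], [-83, -4, 91], [-81, 11, 98], [-81, -10, 99], [-79, 8, 100], [-79, 1, 72], [-78, 2, 101], [-77, 13, 100]]
lid slope [-2.00000e-03  1.03286e+02] 103.3 front z 103.21119236806845
```

The bead is now inside the finger at local (-100, 62). Lowering a little more, then pushing in.

>>> {"api": "move_arm", "payload": {
  "deltas": [
    {"fingers": 0, "dx": 0, "dy": 0, "dz": 0.004, "wx": 0, "wy": 0, "wz": 0},
    {"fingers": 0, "dx": 0, "dy": 0, "dz": 0.004, "wx": 0, "wy": 0, "wz": 0},
    {"fingers": 0, "dx": -0.003, "dy": 0, "dz": 0.001, "wx": 0, "wy": 0, "wz": 0},
    {"fingers": 0, "dx": -0.0025, "dy": 0, "dz": 0, "wx": 0, "wy": 0, "wz": 0},
    {"fingers": 0, "dx": -0.0025, "dy": 0, "dz": 0, "wx": 0, "wy": 0, "wz": 0},
    {"fingers": 0, "dx": -0.0025, "dy": 0, "dz": 0, "wx": 0, "wy": 0, "wz": 0},
    {"fingers": 0, "dx": -0.0025, "dy": 0, "dz": 0, "wx": 0, "wy": 0, "wz": 0},
    {"fingers": 0, "dx": -0.002, "dy": 0, "dz": 0, "wx": 0, "wy": 0, "wz": 0},
    {"fingers": 0, "dx": -0.0015, "dy": 0, "dz": 0, "wx": 0, "wy": 0, "wz": 0},
    {"fingers": 0, "dx": 0, "dy": 0, "dz": 0, "wx": 0, "wy": 0, "wz": 0}
  ]
}}

```text
time_s: 11.07
ee_pos: [448.1, 30.0, 46.8]
eef_rot: [[-0.96, 0.281, 0.001], [0.281, 0.96, -0.0], [-0.001, 0.0, -1.0]]
ft_force: [-0.3, -0.0, -0.0]
opening: 0.3
finger_force: 0.0
```

```bash
python3 -c "from h import *;tl()"
```

```text
t 11.07 TCP local [-99.    0.4  46.8] F local [-0.3 -0.1 -0. ] open 0.3 tool x [-0.96   0.281 -0.001] z [ 0.001 -0.    -1.   ]
```

>>> {"api": "move_arm", "payload": {
  "deltas": [
    {"fingers": 0, "dx": -0.001, "dy": 0, "dz": 0, "wx": 0, "wy": 0, "wz": 0},
    {"fingers": 0, "dx": -0.001, "dy": 0, "dz": 0, "wx": 0, "wy": 0, "wz": 0},
    {"fingers": 0, "dx": 0, "dy": 0, "dz": 0, "wx": 0, "wy": 0, "wz": 0}
  ]
}}

```text
time_s: 11.32
ee_pos: [449.6, 29.5, 46.8]
eef_rot: [[-0.96, 0.281, 0.0], [0.281, 0.96, -0.0], [-0.0, 0.0, -1.0]]
ft_force: [0.1, -0.1, -0.2]
opening: 0.6
finger_force: 0.2
```

>>> {"api": "move_arm", "payload": {
  "deltas": [
    {"fingers": 0, "dx": -0.001, "dy": 0, "dz": 0, "wx": 0, "wy": 0, "wz": 0},
    {"fingers": 0, "dx": 0, "dy": 0, "dz": 0, "wx": 0, "wy": 0, "wz": 0}
  ]
}}

```text
time_s: 11.48
ee_pos: [450.4, 29.3, 46.7]
eef_rot: [[-0.96, 0.281, 0.0], [0.281, 0.96, -0.0], [-0.0, -0.0, -1.0]]
ft_force: [-1.2, -0.1, -0.5]
opening: 0.5
finger_force: 0.3
```

>>> {"api": "move_arm", "payload": {
  "deltas": [
    {"fingers": 0, "dx": -0.001, "dy": 0, "dz": 0, "wx": 0, "wy": 0, "wz": 0},
    {"fingers": 0, "dx": 0, "dy": 0, "dz": 0, "wx": 0, "wy": 0, "wz": 0}
  ]
}}

```text
time_s: 11.65
ee_pos: [450.9, 29.0, 46.6]
eef_rot: [[-0.96, 0.281, -0.001], [0.281, 0.96, 0.0], [0.001, -0.0, -1.0]]
ft_force: [-1.8, 1.4, 0.3]
opening: 0.7
finger_force: 1.2
```

>>> {"api": "move_arm", "payload": {
  "deltas": [
    {"fingers": 0, "dx": -0.001, "dy": 0, "dz": 0, "wx": 0, "wy": 0, "wz": 0},
    {"fingers": 0, "dx": 0, "dy": 0, "dz": 0, "wx": 0, "wy": 0, "wz": 0}
  ]
}}

```text
time_s: 11.82
ee_pos: [451.1, 28.9, 46.5]
eef_rot: [[-0.96, 0.281, -0.002], [0.281, 0.96, 0.0], [0.002, -0.0, -1.0]]
ft_force: [-4.7, 3.0, 2.0]
opening: 0.7
finger_force: 2.7
```

>>> {"api": "move_arm", "payload": {
  "deltas": [
    {"fingers": 0, "dx": -0.001, "dy": 0, "dz": 0, "wx": 0, "wy": 0, "wz": 0},
    {"fingers": 0, "dx": -0.001, "dy": 0, "dz": 0, "wx": 0, "wy": 0, "wz": 0},
    {"fingers": 0, "dx": 0, "dy": 0, "dz": 0, "wx": 0, "wy": 0, "wz": 0}
  ]
}}

```text
time_s: 12.07
ee_pos: [451.5, 28.7, 46.3]
eef_rot: [[-0.96, 0.282, -0.005], [0.282, 0.96, 0.001], [0.005, -0.001, -1.0]]
ft_force: [-9.5, 7.4, 6.9]
opening: 0.3
finger_force: 5.4
```

```bash
python3 m.py
```

```text
t 12.07 TCP local [-95.4   0.   46.3] F local [-11.2   4.5   6.9] open 0.3 tool x [-0.96   0.282  0.005] z [-0.005  0.001 -1.   ]
side 29
[[-106, -2, 45], [-105, -11, 49], [-104, -13, 50], [-101, -10, 48], [-94, -10, 48], [-92, -11, 49], [-90, -10, 47], [-84, -16, 57], [-84, -17, 60], [-84, -15, 53], [-83, -2, 61], [-82, -16, 53], [-82, -16, 56], [-82, -16, 59], [-82, -15, 61], [-81, 4, 60], [-81, -16, 75], [-81, -13, 70], [-81, -14, 76], [-80, -16, 55], [-80, -16, 58], [-79, -16, 64], [-79, -15, 60], [-79, -15, 66], [-79, -14, 68], [-79, -15, 71], [-78, -13, 75], [-78, -17, 56], [-78, -17, 58]]
lid slope [-3.00000e-03  1.00514e+02] 100.5 front z 100.40379963236535
scene 0
lid slope [-2.00000e-03  1.03236e+02] 103.3 front z 103.08439000305913
```

Flat against the front, with 11 N of reaction. Backing out along the chest's -x, then up. The path stays clear of the key and foot.

>>> {"api": "move_arm", "payload": {
  "deltas": [
    {"fingers": 0, "dx": 0.008, "dy": 0, "dz": 0, "wx": 0, "wy": 0, "wz": 0},
    {"fingers": 0, "dx": 0.012, "dy": 0, "dz": 0, "wx": 0, "wy": 0, "wz": 0},
    {"fingers": 0, "dx": 0.005, "dy": 0, "dz": -0.01, "wx": 0, "wy": 0, "wz": 0},
    {"fingers": 0, "dx": 0, "dy": 0, "dz": -0.03, "wx": 0, "wy": 0, "wz": 0},
    {"fingers": 0, "dx": 0, "dy": 0, "dz": -0.035, "wx": 0, "wy": 0, "wz": 0},
    {"fingers": 0, "dx": 0, "dy": 0, "dz": -0.035, "wx": 0, "wy": 0, "wz": 0},
    {"fingers": 0, "dx": 0, "dy": 0, "dz": -0.035, "wx": 0, "wy": 0, "wz": 0},
    {"fingers": 0, "dx": 0, "dy": 0, "dz": -0.035, "wx": 0, "wy": 0, "wz": 0},
    {"fingers": 0, "dx": 0, "dy": 0, "dz": -0.02, "wx": 0, "wy": 0, "wz": 0},
    {"fingers": 0, "dx": 0, "dy": 0, "dz": 0, "wx": 0, "wy": 0, "wz": 0}
  ]
}}

```text
time_s: 13.0
ee_pos: [432.5, 35.4, 251.2]
eef_rot: [[-0.96, 0.281, 0.009], [0.281, 0.96, 0.0], [-0.008, 0.003, -1.0]]
ft_force: [1.0, -0.9, -0.2]
opening: 0.6
finger_force: 0.0
```

```bash
python3 m.py; python3 -c "from h import *
im,d=r.grab_frame('side');cv2.imwrite('pics/c.png',cv2.resize(im[60:300,220:480],(650,600)))"
```

```text
t 13.0 TCP local [-115.5    1.2  251.2] F local [ 1.2 -0.5 -0.2] open 0.6 tool x [-0.96   0.281 -0.008] z [ 0.009  0.    -1.   ]
side 90
[[-87, 0, 58], [-86, 15, 58], [-85, 0, 58], [-84, -16, 59], [-84, -14, 60], [-83, 15, 60], [-82, 10, 58], [-82, 10, 61], [-81, 1, 76], [-81, 0, 98], [-80, -13, 81], [-80, -16, 58], [-80, -4, 98], [-79, -13, 64], [-78, -16, 55]]
lid slope [-1.00000e-03  1.00523e+02] 100.5 front z 100.36262855422598
scene 68
[[-85, -12, 58], [-84, -3, 58], [-83, 11, 62], [-83, 16, 61], [-81, 13, 100], [-81, 8, 62], [-81, 12, 64], [-80, 1, 98], [-80, 13, 84], [-79, 15, 91], [-79, -13, 102], [-78, 16, 57], [-78, -4, 99], [-78, 0, 102], [-77, 5, 100], [-77, 13, 96], [-77, 13, 100]]
lid slope [-1.00000e-03  1.03234e+02] 103.2 front z 103.06624685441056
```

View pics/c.png

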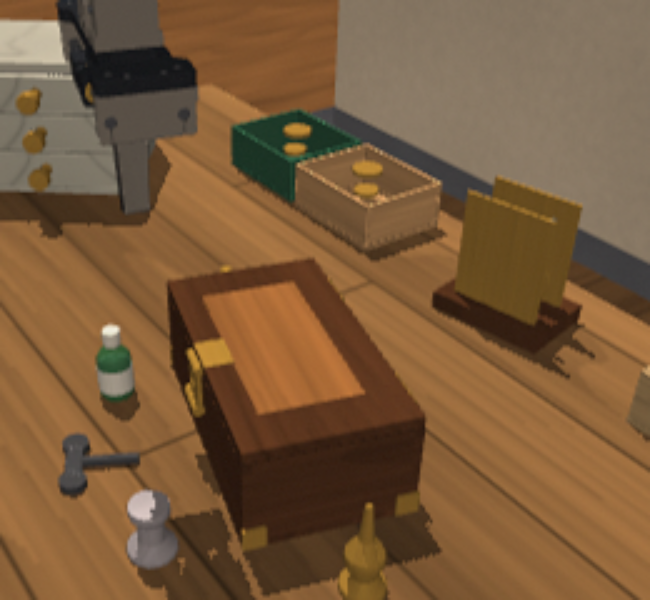

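The lid is shut and the hasp lies flat at crop pixel (197,385), with its bead at x = -86 against -86.5 expected. The oil bottle, key, foot and spire haven't moved, and the gripper is clear.

```bash
python3 -c "from bench import r;print(r.close_job())"
```

```text
the job is handed in; nothing more can be done
None
```

The chest lid is fully shut and the hasp lies flat against the front; the things around it look untouched in the last picture, the gripper is clear, and I handed the job in at about 13 s of the 48 s allowed.

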